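Swing the ring gauge's probe over and key in the reading

TASK

Swing the ring gauge's probe arm round over the ring until it clicks fully home in its end stop, where it must stay. Then, on the key box, press these keys fully down for a moment, one at a time and in this order, letting each come up before the next: the round key, the long bar key, the square key. Leave the cross key alone, press no key before the arm is home, and leave the ring in its nest and the other things on the bench where they are.

Things in the scene. Friction and masses are not known exactly. Their poses are not given: they have to be found in the camera images.
- gauge: ring gauge: a bare steel base plate, 240 (x) by 250 (y) by 25 mm high, fixed to the bench; origin at the centre of its underside, z up. On it lies a steel ring in a nest of three 14 mm high pins, ring centre at (50, 0) mm; a pivot post of radius 22 mm stands at (50, 95) mm, and a post of radius 13 mm and 77 mm high with the arm's ball catch at (31, -77) mm
- probe_arm (a joint): angle (rad) of the probe arm about its pivot. 0: parked, pointing to the gauge's -x, beside the ring. Grows as the arm swings level, anticlockwise from above, to 1.57 at its end stop, pointing to the gauge's -y across the ring. Free to about 1.34, then it rides over a spring ball catch (about 0.6 N m) that springs up behind it at the end stop. Starts at 0 to 0.35
- probe_pivot (a point): point on the arm's pivot axis at mid height of the arm, 99 mm above the bench; its x axis points from the arm's end to the pivot, along the arm, z up
- probe_end (a point): middle of the free end of the probe arm, 190 mm from the pivot axis, 99 mm above the bench; same axes as probe_pivot. The arm is a level aluminium bar 24 mm wide and 28 mm high (85 to 113 mm above the bench), with a small probe hanging 30 mm below it, 143 mm from the pivot axis
- ring_work: the steel ring in the gauge's nest: 110 mm outside, 84 mm inside, 25 mm high, its top 50 mm above the bench; loose, origin at the centre of its underside
- keybox: grey key box, 260 (x) by 210 (y) by 50 mm high, fixed to the bench; origin at the centre of its underside, z up. Four bare metal keys stand on it two by two, centres at x = -75 and 15 mm, y = -48 and 48 mm, in any order
- top_round (a point): centre of the top of the flat round key, 52 mm across, of bare metal; its axes are the key box's; about 76 mm above the bench, 12 mm above its black surround
- key_round (a joint): how far the round key is pressed down (m): 0 up, 0.008 fully down; spring return, about 1.3 N to start and 4.5 N fully down
- top_bar (a point): centre of the top of the long bar key, 26 by 68 mm, of bare metal; its axes are the key box's; about 76 mm above the bench, 12 mm above its black surround (its long side along y)
- key_bar (a joint): how far the bar key is pressed down (m): 0 up, 0.008 fully down; spring return, about 1.3 N to start and 4.5 N fully down
- top_square (a point): centre of the top of the square key, 46 by 46 mm, of bare metal; its axes are the key box's; about 76 mm above the bench, 12 mm above its black surround
- key_square (a joint): how far the square key is pressed down (m): 0 up, 0.008 fully down; spring return, about 1.3 N to start and 4.5 N fully down
- top_cross (a point): centre of the top of the plus-shaped (cross) key, arms 60 mm long and 20 mm wide, of bare metal; its axes are the key box's; about 76 mm above the bench, 12 mm above its black surround
- key_cross (a joint): how far the cross key is pressed down (m): 0 up, 0.008 fully down; spring return, about 1.3 N to start and 4.5 N fully down
- ring_master: small thick loose ring, 60 mm outside, 20 mm high, lying on the gauge's base plate; origin at the centre of its underside
- ring_small: loose dark ring 52 mm outside, 14 mm high, lying on the rear of the key box
- ring_low: lower of two stacked loose rings 116 mm across, 22 mm high, on the bench; origin at the centre of its underside
- ring_high: upper of the two stacked rings, 116 mm across, 22 mm high
- oil_bottle: white bottle 60 mm across, 170 mm tall, standing on the bench
- mug: white mug 80 mm across, 90 mm tall, standing on the bench
- wrench: open wrench 180 mm long, lying flat on the bench

How it is judged (in metres and radians):
On the way, in this order (a step that is already met when the one before it is completed fails the run):
1. the probe arm is home in its end stop (above 1.54 rad), no key pressed (value of joint probe_arm above 1.54 rad and value of joint each of key_round, key_bar, key_square, key_cross below 0.003 m), for 0.2 s.
2. the round key is pressed down (more than 5.5 mm) while the other keys are up (less than 3 mm) (value of joint probe_arm above 1.54 rad and value of joint key_round above 0.0055 m and value of joint each of key_bar, key_square, key_cross below 0.003 m), for 0.1 s.
3. the bar key is pressed down (more than 5.5 mm) while the other keys are up (less than 3 mm) (value of joint probe_arm above 1.54 rad and value of joint key_bar above 0.0055 m and value of joint each of key_round, key_square, key_cross below 0.003 m), for 0.1 s.
4. the square key is pressed down (more than 5.5 mm) while the other keys are up (less than 3 mm) (value of joint probe_arm above 1.54 rad and value of joint key_square above 0.0055 m and value of joint each of key_round, key_bar, key_cross below 0.003 m), for 0.1 s.
At the end, for the whole second after the job is handed in: The probe arm rests in its end stop (above 1.54 rad), all four keys are up again (less than 2 mm down), the ring is in its nest (moved less than 10 mm) and the seven other loose things are within 50 mm of where they were (value of joint probe_arm above 1.54 rad and value of joint each of key_round, key_bar, key_square, key_cross below 0.002 m and distance of ring_work from where it was at the start of the episode below 0.01 m and distance of each of ring_master, ring_small, ring_low, ring_high, oil_bottle, mug, wrench from where it was at the start of the episode below 0.05 m); the robot touches nothing.
It fails at once if a key is pressed (more than 4 mm) while the arm is not home (below 1.5 rad) (value of joint probe_arm below 1.5 rad and value of joint any of key_round, key_bar, key_square, key_cross above 0.004 m).
It fails at once if the cross key is pressed (more than 4 mm) (value of joint key_cross above 0.004 m).
It fails at once if two keys are down together (both more than 4 mm) (value of joint each of key_round, key_bar above 0.004 m or value of joint each of key_round, key_square above 0.004 m or value of joint each of key_bar, key_square above 0.004 m).
It fails at once if the ring in the nest is shifted or lifted (10 mm or more) (distance of ring_work from where it was at the start of the episode above 0.01 m).
It fails at once if another loose thing is shoved away (50 mm or more) (distance of any of ring_master, ring_small, ring_low, ring_high, oil_bottle, mug, wrench from where it was at the start of the episode above 0.05 m).
It also fails if it takes over 51 s, if anything falls off the work surface, if the arm or the gripper's body presses on something with over 40 N, if the wrist force passes 120 N, or if a joint passes its speed limit or range.

ROBOT

A 6-joint arm with a two-finger parallel gripper is mounted at the origin on the work surface. World frame = base frame: x ahead of the robot, y to its left, z up, the work surface at z = 0. Lengths are in mm, angles in rad, forces in N, time in s.
With the tool pointing down it reaches from about 350 to 975 mm from the base axis. Payload 7.1 kg.
Tool frame: the origin (TCP) lies midway between the tips of the shut fingers; the grasp point (between the pads) lies ctrl.grip_point_offset behind it (ctrl.grip_point_offset is the distance from the TCP to the grasp point, in mm); z points along the fingers, y is the line along which they close (so a half turn about z gives the same grasp; the last joint's range is limited). The gripper opens to 88 mm and grips with 3 to 60 N. Pads are 20 mm wide; open, the fingers measure 115 mm over their backs; the gripper's body (75 mm by 178 mm) begins 61 mm behind the grasp point.
Start: joints at [1.273, 0.423, 1.63, -0, 1.089, -0.019], TCP at [171.97, 600.859, 222.675] pointing down, gripper open.
Joint ranges: [-3, 3], [-0.9, 2.11], [0.09, 2.58], [-1.31, 4.45], [0.11, 2.69], [-2.54, 2.54]. Speed limits (rad/s): [2.39, 2.39, 3.01, 3.14, 3.14, 3.14].

INTERFACE

Orientations are given as a rotation vector (axis times angle).
In Python, from workcell import ctrl, get_image, close_job, finder gives the robot as it stands.
- The arm moves only by the tool servo_tool, never from a script. Its argument "deltas" is a list of rows, each a list of 2 entries, a list of its own where there are three numbers: the shift along the tool's x, y, z in mm, then the turn, a rotation vector about the tool's x, y, z in rad. A call has 1 to 5 rows; each row is the pose to reach, as a shift and turn from the pose commanded when the call began, along the tool's axes at that moment; what a row does not reach only later rows make up. A row lasts 1/12 s, in which the tool goes at most 41.7 mm and 7.16 degrees, less where a joint would pass 70% of its speed; a pose out of reach is approached as far as the arm can. A call with a gripper value outside its range is refused whole. "grip" is the closure, from -1 (fully open) to 1 (shut), so that 0 is half open, set as the call begins (left out, the last holds). The fingers move at their own pace and stop on an object; the grip force is fixed at half the most. Time passes only in rows, so rows that repeat a pose let the fingers close. It gives the time, the measured TCP pose, the force, the opening and the grip force at its end, in the units of the state.
- ctrl.get_obs(): the state, without advancing time (a new reading comes with each control period).
- get_image(name): name is "scene" or "top" or "wrist"; returns a dict with "frame" (400x640x3 uint8, blue, green, red), "depth" (400x640 float32, mm along the optical axis (not along the pixel's ray), 0 where there is no reading), "K" (3x3 intrinsics, pixels), "pose" (4x4, takes a point from camera to world coordinates). Camera axes: x right, y down, z forward; pixel columns grow to the right and rows downward; lengths in mm; the calibration is good to about 2 mm. A picture is of the moment at which its call begins.
- close_job(): hands the job in; it is judged then, once.
Trained networks look in a picture, given as the dict that the camera call returned (one of the last four; its "shot" number tells which), for a name from the list of things; names that differ only in an ending like _2 or _b are one class to them, and where a whole thing is asked for, a point or a joint stands for the part that bears it (a point fixed in the world has none). Each returns a list of dicts, best first, with "score" (0 to 1); they miss things now and then, are a little off and sometimes report something else, mostly with a low value. They report only what shows in the picture. A call takes as long as a camera call.
- finder.search_frame(query, picture): "rect" ([centre column, centre row, width, height] as shares, 0 to 1, of the picture: columns of its width, rows of its height, round what is visible of it).
- finder.silhouettes(query, picture): "mask" (400x640 bool, what is visible of it) and "rect" ([centre column, centre row, width, height] as shares, 0 to 1, of the picture: columns of its width, rows of its height, round what is visible of it).
The state is a dict: "t": time; "qpos": joint angles; "qvel": joint speeds; "joint_torque": joint torques, N m; "ee_pos": TCP position; "orientation": TCP orientation; "ft_force": force on the tool from outside, world axes, zero at the start; "moment": the same for the moment, N m; "width": finger opening in mm; "grasp_force": force on a finger pad.
Only numpy, scipy, OpenCV 4.12 (cv2) and the standard library are available. Lean on these libraries where they do the work, as an engineer would, in place of code of your own. Each camera call takes 0.05 s, during which the arm holds its last target. There are 200 camera calls.

## Working session

There is one attempt and no reset: what is moved stays moved. The work goes in short steps, Python scripts to look and compute and a tool call to move; the robot and the scene stay as the last step left them, time stands still between calls to the robot, and variables do not carry over. Pictures are saved under pics/ and viewed, at most 10 in all, crops included, and the job is handed in when it is done.

Besides the shell and the picture viewer there is one more tool, called as name([rows], argument=value, ...), one row to a line, values as JSON. servo_tool: Moves the arm, as the interface text tells. Its arguments: {"type":"object","properties":{"deltas":{"type":"array","items":{"type":"array"}},"grip":{"type":"number"}},"required":["deltas"]}

```bash
ls; mkdir -p pics; cat > h.py <<'E'
import numpy as np, cv2
from workcell import ctrl, get_image, close_job, finder
def world(p,u,v,z=None):
    K=p["K"];T=p["pose"]
    d=p["depth"][int(round(v)),int(round(u))]
    r=np.array([(u-K[0,2])/K[0,0],(v-K[1,2])/K[1,1],1.])
    if z is not None:
        R=T[:3,:3]@r; d=(z-T[2,3])/R[2]
    return T[:3,:3]@(r*d)+T[:3,3]
E
python3 - <<'E'
from h import *
o=ctrl.get_obs();print(o)
ps={}
for n in ("top","scene"):
    p=get_image(n);cv2.imwrite(f"pics/{n}.png",p["frame"]);np.savez(f"{n}.npz",**p)
    print(n,p["pose"][:3,3].round())
    for q in ("gauge","probe_arm","probe_end","probe_pivot","ring_work","keybox","top_round","top_bar","top_square","top_cross","mug","oil_bottle","ring_master","ring_high","ring_small","wrench"):
        for r in finder.search_frame(q,p)[:2]:
            u,v=r["rect"][0]*640,r["rect"][1]*400
            print(q,round(r["score"],2),int(u),int(v),(np.array(r["rect"][2:])*[640,400]).round(),world(p,min(u,639),min(v,399)).round())
E
```

```text
pics
{'t': 0.0, 'qpos': array([ 1.27302980e+00,  4.23861107e-01,  1.63068741e+00,  2.53117328e-05,
        1.08858817e+00, -1.90174223e-02]), 'qvel': array([ 0.00017706,  0.00150081,  0.00153425,  0.00113109, -0.0008382 ,
       -0.00014251]), 'joint_torque': array([-3.21849388e-03, -5.44614995e+01, -2.73667341e+01,  6.41892012e-02,
        2.29530578e-02, -1.53986175e-04]), 'ee_pos': array([171.78666925, 600.34952208, 221.89005715]), 'orientation': array([-4.36423103e-01, -3.11086231e+00,  2.38924898e-03]), 'ft_force': array([ 0.22324946, -0.2756716 ,  0.0029736 ]), 'moment': array([-0.02349802,  0.00564386,  0.01588582]), 'grasp_force': 0.0, 'width': 87.80916329060575}
top [ 217.  -32. 1340.]
gauge 0.65 379 172 [16. 29.] [ 590. -196.   76.]
gauge 0.62 242 171 [107.  98.] [606. 176.  37.]
probe_arm 0.67 207 167 [30. 82.] [595. 255. 110.]
probe_end 0.86 204 166 [32. 81.] [597. 262. 116.]
probe_pivot 0.83 205 167 [26. 79.] [596. 261. 111.]
probe_pivot 0.4 243 172 [109. 103.] [602. 174.  42.]
ring_work 0.79 245 150 [39. 35.] [670. 171.  27.]
ring_work 0.26 476 263 [49. 33.] [ 353. -457
[... 1437 characters left out ...]
9 274 [40. 37.] [306. 418.  -2.]
keybox 0.95 260 194 [94. 69.] [ 611. -166.   64.]
top_round 0.6 267 162 [13. 10.] [ 517. -270.   78.]
top_bar 0.54 283 177 [14. 21.] [ 512. -178.   73.]
top_square 0.61 246 171 [16. 15.] [ 597. -271.   80.]
top_cross 0.55 259 188 [13. 12.] [ 605. -177.   76.]
mug 0.95 283 130 [25. 30.] [ 369. -389.   79.]
oil_bottle 0.85 304 137 [18. 46.] [ 353. -273.  107.]
ring_master 0.8 335 240 [23. 13.] [522. 113.  25.]
ring_master 0.42 284 176 [20. 16.] [ 507. -178.   75.]
ring_high 0.8 463 266 [42. 34.] [277. 407.   1.]
ring_small 0.73 308 273 [43. 37.] [659. 160.  24.]
ring_small 0.45 240 199 [16. 15.] [ 668. -202.   47.]
wrench 0.86 401 243 [46. 27.] [359. 233.   5.]
```

```bash
python3 - <<'E'
import cv2,numpy as np
a=cv2.imread("pics/top.png")[90:320,110:510];cv2.imwrite("pics/topc.png",cv2.resize(a,None,fx=2,fy=2,interpolation=cv2.INTER_CUBIC))
E
```

```text
(no output)
```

View pics/topc.png

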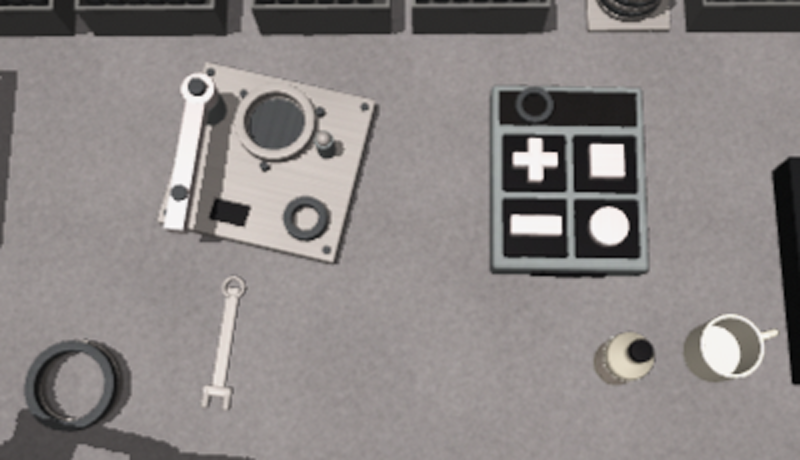

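The crop shows the gauge at left with its arm, pivot at crop (197,87) and end at (175,228). The key box is at right: cross (534,159), square (606,159), bar (535,224), round (609,226).

```bash
python3 - <<'E'
from h import *
p=dict(np.load("top.npz"))
c=lambda x,y:(110+x/2,90+y/2)
print("offset",ctrl.grip_point_offset)
for n,x,y,z in [("pivot",197,87,113),("end",175,228,113),("knob",179,192,113),("ring",276,122,50),("catch",325,137,77),("cross",534,159,76),("square",606,159,76),("bar",535,224,76),("round",609,226,76),("master",306,217,45)]:
    u,v=c(x,y); print(n,world(p,u,v,z).round(),world(p,u,v).round())
# points cloud
v,u=np.mgrid[0:400,0:640];K=p["K"];d=p["depth"]
P=np.stack([(u-K[0,2])/K[0,0]*d,(v-K[1,2])/K[1,1]*d,d],-1)@p["pose"][:3,:3].T+p["pose"][:3,3]
Z=P[...,2]
m=(Z>95)&(Z<150)&(u>150)&(u<330)&(v>110)&(v<225)
Q=P[m];print(len(Q),Q[:,2].max(),np.percentile(Q[:,2],[5,50,95]))
r=cv2.minAreaRect(Q[:,:2].astype(np.float32));print(r)
for (a,b) in [(197,87),(179,192)]:
    U,V=map(int,c(a,b)); print(Z[V-4:V+5,U-4:U+5].max())
for lo,hi,U in [(70,84,350)]:
    m=(Z>lo)&(Z<hi)&(u>U)&(u<450)&(v>110)&(v<230)
    n,l,s,cc=cv2.connectedComponentsWithStats(m.astype(np.uint8))
    for i in range(1,n):
        if s[i,4]>30: print(s[i],cc[i],P[l==i].mean(0).round(1))
o=ctrl.get_obs()
R,_=cv2.Rodrigues(o["orientation"]);print(R.round(3))
E
```

```text
offset 18.700000000000003
pivot [688. 256. 113.] [684. 254. 123.]
end [498. 276. 113.] [497. 275. 116.]
knob [545. 273. 113.] [543. 271. 120.]
ring [660. 161.  50.] [669. 164.  26.]
catch [630.  91.  77.] [627.  90.  84.]
cross [ 597. -188.   76.] [ 597. -188.   75.]
square [ 597. -285.   76.] [ 595. -284.   81.]
bar [ 508. -187.   76.] [ 508. -187.   76.]
round [ 505. -284.   76.] [ 505. -284.   77.]
master [527. 118.  45.] [533. 120.  23.]
944 131.7347439875125 [100.92541187 113.93413714 123.53163959]
((604.5869750976562, 268.9473876953125), (42.7236328125, 212.98849487304688), 80.20792388916016)
131.7347439875125
1339.8105120522953
[367 159  22  22 267] [377.52434457 169.23595506] [ 597.9 -189.8   76.4]
[405 161  19  18 292] [413.45205479 169.61986301] [ 596.1 -285.7   76.7]
[405 193  20  20 296] [414.37837838 202.22972973] [ 506.8 -283.5   76.6]
[365 197  27  11 257] [377.96108949 201.6381323 ] [ 509.2 -187.9   76.3]
[[-0.961  0.275  0.   ]
 [ 0.275  0.961 -0.   ]
 [-0.     0.    -1.   ]]
```

```bash
cat >> h.py <<'E'
R0=np.array([[-.961,.275,0],[.275,.961,0],[0,0,-1.]])
PIV=np.array([686,255.]);BASE=np.radians(166.7)
def tip(th,r=120,clear=0,z=92):
    a=BASE+th;d=np.array([np.cos(a),np.sin(a)]);n=np.array([np.sin(a),-np.cos(a)])
    nt=R0[:2,:2].T@n; h=10*abs(nt[0])+13.5*abs(nt[1])
    return np.array([*(PIV+r*d+(12+h+clear)*n),z])
def tool(a,b): return (R0.T@(np.array(b)-a)).round(1)
E
python3 - <<'E'
from h import *
c=np.array([171.97,600.859,222.675])
print("to above",tool(c,tip(.12,clear=20,z=222.7)))
p=tip(.12,clear=20)
for th in np.r_[.12,np.arange(.2,1.7,.1),1.57]:
    q=tip(th);print(round(th,2),q.round(1),"rel",tool(p,q))
E
```

```text
to above [-463.  -164.6   -0. ]
0.12 [569.8 295.2  92. ] rel [ -3.3 -19.7   0. ]
0.2 [566.9 286.4  92. ] rel [ -3. -29.   0.]
0.3 [564.4 274.9  92. ] rel [ -3.7 -40.7   0. ]
0.4 [562.9 263.   92. ] rel [ -5.6 -52.5   0. ]
0.5 [562.7 250.9  92. ] rel [ -8.7 -64.2   0. ]
0.6 [563.7 238.7  92. ] rel [-13.  -75.7   0. ]
0.7 [566.  226.5  92. ] rel [-18.6 -86.8   0. ]
0.8 [569.5 214.4  92. ] rel [-25.3 -97.4   0. ]
0.9 [574.4 202.7  92. ] rel [ -33.3 -107.4    0. ]
1.0 [580.6 191.4  92. ] rel [ -42.3 -116.5    0. ]
1.1 [588.1 180.7  92. ] rel [ -52.4 -124.8    0. ]
1.2 [596.7 170.8  92. ] rel [ -63.4 -131.9    0. ]
1.3 [606.5 161.8  92. ] rel [ -75.3 -137.9    0. ]
1.4 [617.2 153.9  92. ] rel [ -87.8 -142.5    0. ]
1.5 [628.9 147.1  92. ] rel [-100.9 -145.8    0. ]
1.6 [639.3 142.1  92. ] rel [-112.2 -147.8    0. ]
1.57 [636.3 143.5  92. ] rel [-109.  -147.3    0. ]
```

servo_tool([
  [[-38,-13,0],[0,0,0]],
  [[-76,-27,0],[0,0,0]],
  [[-114,-40,0],[0,0,0]],
  [[-152,-54,0],[0,0,0]],
  [[-190,-67,0],[0,0,0]],
], grip=1)

```text
t: 2.12
ee_pos: [337.4, 482.9, 222.8]
orientation: [0.436, 3.111, 0.0]
ft_force: [0.1, 0.5, -0.2]
width: 58.3
grasp_force: 0.0
```

servo_tool([
  [[-38,-13,0],[0,0,0]],
  [[-76,-27,0],[0,0,0]],
  [[-114,-40,0],[0,0,0]],
  [[-152,-54,0],[0,0,0]],
  [[-190,-67,0],[0,0,0]],
])

```text
t: 2.53
ee_pos: [501.8, 366.0, 222.8]
orientation: [0.437, 3.111, 0.0]
ft_force: [1.3, 0.7, -0.5]
width: 24.5
grasp_force: 0.0
```

servo_tool([
  [[-35,-12,0],[0,0,0]],
  [[-70,-26,0],[0,0,0]],
  [[-83,-30.6,0],[0,0,0]],
  [[-83,-30.6,0],[0,0,0]],
  [[-83,-30.6,0],[0,0,0]],
])

```text
t: 2.95
ee_pos: [571.7, 314.9, 222.4]
orientation: [-0.439, -3.11, 0.0]
ft_force: [-0.2, 0.6, 0.8]
width: 0.3
grasp_force: 0.0
```

servo_tool([
  [[0,0,35],[0,0,0]],
  [[0,0,70],[0,0,0]],
  [[0,0,105],[0,0,0]],
  [[0,0,130],[0,0,0]],
  [[0,0,130],[0,0,0]],
])

```text
t: 3.37
ee_pos: [566.6, 314.8, 87.3]
orientation: [-0.432, -3.103, 0.009]
ft_force: [-1.3, -0.2, 0.0]
width: 0.5
grasp_force: 0.0
```

servo_tool([
  [[-3,-10,0],[0,0,0]],
  [[-3,-15,0],[0,0,0]],
  [[-3,-20,0],[0,0,0]],
  [[-3,-25,0],[0,0,0]],
  [[-3,-30,0],[0,0,0]],
])

```text
t: 3.78
ee_pos: [567.3, 285.5, 94.6]
orientation: [0.437, 3.108, 0.003]
ft_force: [1.0, 1.1, 0.8]
width: 0.6
grasp_force: 0.4
```

servo_tool([
  [[-0.7,-10.7,0],[0,0,0]],
  [[-2.6,-22.5,0],[0,0,0]],
  [[-5.7,-34.2,0],[0,0,0]],
  [[-10,-45.7,0],[0,0,0]],
  [[-15.6,-56.8,0],[0,0,0]],
])

```text
t: 4.2
ee_pos: [565.5, 225.0, 92.6]
orientation: [-0.437, -3.111, 0.0]
ft_force: [0.3, 1.5, -1.0]
width: 0.3
grasp_force: 0.5
```

servo_tool([
  [[-6.7,-10.6,0],[0,0,0]],
  [[-14.7,-20.6,0],[0,0,0]],
  [[-23.7,-29.7,0],[0,0,0]],
  [[-33.8,-38,0],[0,0,0]],
  [[-44.8,-45.1,0],[0,0,0]],
])

```text
t: 4.62
ee_pos: [597.1, 169.6, 92.6]
orientation: [-0.437, -3.111, 0.0]
ft_force: [-0.3, 1.1, -0.9]
width: 0.8
grasp_force: 0.5
```

```bash
python3 - <<'E'
from h import *
o=ctrl.get_obs();print(o["ee_pos"],o["ft_force"],o["moment"])
p=get_image("top");a=p["frame"][100:230,160:350];cv2.imwrite("pics/t2.png",cv2.resize(a,None,fx=3,fy=3))
E
```

```text
[597.10178053 169.61227176  92.57107628] [-0.31741936  1.08946521 -0.8541157 ] [ 0.19680163  0.07638343 -0.02106643]
```

View pics/t2.png

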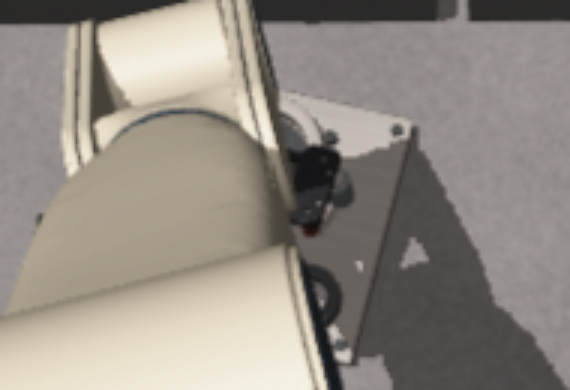

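The robot's own arm hides most of the gauge in this view; only the catch post, near (340,185), and the bare plate show. I'll continue by dead reckoning and force.

servo_tool([
  [[-6,-3,0],[0,0,0]],
  [[-12,-6,0],[0,0,0]],
  [[-18,-8.5,0],[0,0,0]],
  [[-24.4,-10.6,0],[0,0,0]],
  [[-28,-11.5,0],[0,0,0]],
])

```text
t: 5.08
ee_pos: [620.2, 152.7, 92.5]
orientation: [-0.436, -3.11, -0.001]
ft_force: [-1.1, 4.7, -0.0]
width: 0.1
grasp_force: 1.7
```

servo_tool([
  [[-3,-0.9,0],[0,0,0]],
  [[-6,-1.7,0],[0,0,0]],
  [[-9,-2.3,0],[0,0,0]],
  [[-11,-2.7,0],[0,0,0]],
  [[-13,-3,0],[0,0,0]],
])

```text
t: 5.5
ee_pos: [632.1, 145.5, 92.6]
orientation: [0.436, 3.111, -0.001]
ft_force: [-0.1, 0.6, 0.0]
width: 0.4
grasp_force: 0.5
```

servo_tool([
  [[-1.5,-0.3,0],[0,0,0]],
  [[-3,-0.5,0],[0,0,0]],
  [[-4.5,-0.8,0],[0,0,0]],
  [[-4.5,-0.8,0],[0,0,0]],
])

```text
t: 5.83
ee_pos: [633.8, 144.5, 92.7]
orientation: [-0.436, -3.106, -0.0]
ft_force: [-9.2, 6.6, 6.3]
width: 0.6
grasp_force: 5.6
```

servo_tool([
  [[-1,-0.2,0],[0,0,0]],
  [[-2,-0.3,0],[0,0,0]],
  [[-3,-0.5,0],[0,0,0]],
  [[-3,-0.5,0],[0,0,0]],
])

```text
t: 6.17
ee_pos: [633.9, 144.4, 92.7]
orientation: [-0.435, -3.101, -0.001]
ft_force: [-19.7, 11.6, 11.5]
width: 0.7
grasp_force: 10.7
```

servo_tool([
  [[8,0,0],[0,0,0]],
  [[35,0,0],[0,0,0]],
  [[45,0,-30],[0,0,0]],
  [[45,0,-65],[0,0,0]],
  [[45,0,-100],[0,0,0]],
])

```text
t: 6.58
ee_pos: [594.5, 154.4, 193.3]
orientation: [-0.435, -3.11, 0.002]
ft_force: [0.9, 0.4, 1.0]
width: 0.5
grasp_force: 0.0
```

```bash
python3 - <<'E'
from h import *
o=ctrl.get_obs();c=o["ee_pos"];print(c,o["ft_force"])
R,_=cv2.Rodrigues(o["orientation"])
print((R.T@(np.array([506.8,-283.5,140])-c)).round(1))
E
```

```text
[594.51360295 154.39449862 193.25700761] [0.85465238 0.35005171 0.96380595]
[ -36.  -445.1   53.9]
```

servo_tool([
  [[-3,-38,0],[0,0,0]],
  [[-6,-76,0],[0,0,0]],
  [[-9,-114,0],[0,0,0]],
  [[-12,-152,0],[0,0,0]],
  [[-15,-190,0],[0,0,0]],
])

```text
t: 7.0
ee_pos: [557.5, -34.1, 193.2]
orientation: [0.435, 3.109, -0.001]
ft_force: [1.5, -0.4, 0.1]
width: 0.4
grasp_force: 0.0
```

servo_tool([
  [[-3,-38,0],[0,0,0]],
  [[-6,-76,0],[0,0,0]],
  [[-9,-114,0],[0,0,0]],
  [[-12,-152,0],[0,0,0]],
  [[-15,-190,0],[0,0,0]],
])

```text
t: 7.42
ee_pos: [519.3, -221.3, 193.2]
orientation: [0.437, 3.11, -0.002]
ft_force: [1.4, -0.6, -0.0]
width: 0.7
grasp_force: 0.0
```

servo_tool([
  [[-3,-35,0],[0,0,0]],
  [[-6,-65,0],[0,0,0]],
  [[-6,-65,0],[0,0,0]],
  [[-6,-65,0],[0,0,0]],
])

```text
t: 7.75
ee_pos: [507.2, -284.8, 192.8]
orientation: [0.441, 3.11, -0.001]
ft_force: [-0.5, -0.1, -0.5]
width: 0.4
grasp_force: 0.0
```

```bash
python3 - <<'E'
from h import *
o=ctrl.get_obs();c=o["ee_pos"];print(c,o["ft_force"])
R,_=cv2.Rodrigues(o["orientation"])
print((R.T@(np.array([506.8,-283.5,79])-c)).round(1))
p=get_image("top");a=p["frame"][100:240,160:450]
w=get_image("wrist")["frame"][:,:]
cv2.imwrite("pics/t3.png",np.vstack([cv2.resize(a,(640,310)),cv2.resize(w,(640,400))[110:]]))
K=p["K"];d=p["depth"];v,u=np.mgrid[0:400,0:640]
P=np.stack([(u-K[0,2])/K[0,0]*d,(v-K[1,2])/K[1,1]*d,d],-1)@p["pose"][:3,:3].T+p["pose"][:3,3]
Z=P[...,2];m=(Z>104)&(Z<150)&(u>150)&(u<300)&(v>110)&(v<225)
Q=P[m];vx=cv2.fitLine(Q[:,:2].astype(np.float32),cv2.DIST_HUBER,0,.01,.01).ravel();print(len(Q),vx,np.degrees(np.arctan2(vx[1],vx[0])),Q.min(0),Q.max(0))
E
```

```text
[ 507.20445368 -284.81486094  192.81760862] [-0.54086872 -0.13664053 -0.49523313]
[  0.8   1.2 113.8]
851 [2.3092823e-01 9.7297078e-01 6.6555542e+02 1.7400061e+02] 76.64827 [631.35876425  68.15617264 104.1077821 ] [707.85380988 276.15859257 133.36677016]
```

View pics/t3.png

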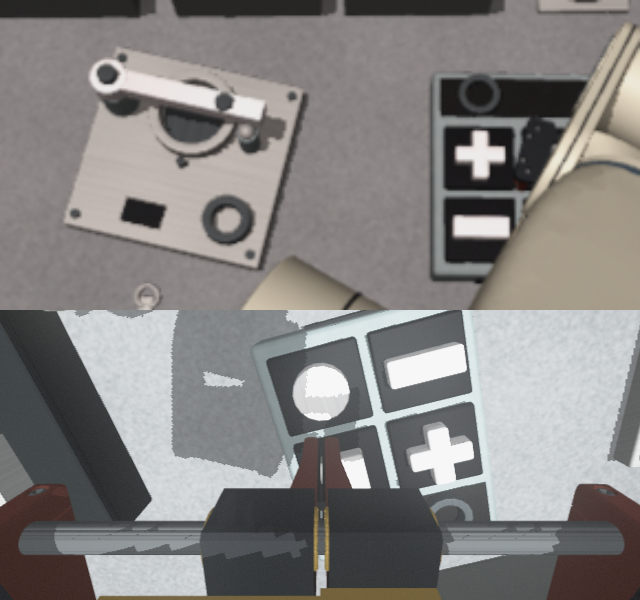

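The top half shows the probe arm lying across the ring, past the catch post at (250,135). The wrist half shows the round key at (322,392) ahead of the fingers, as expected. Pressing the round key.

servo_tool([
  [[0,1,35],[0,0,0]],
  [[0,1,65],[0,0,0]],
  [[0,1,90],[0,0,0]],
  [[0,1,102],[0,0,0]],
  [[0,1,108],[0,0,0]],
])

```text
t: 8.27
ee_pos: [507.3, -280.2, 82.9]
orientation: [-0.433, -3.109, -0.002]
ft_force: [-0.1, 0.4, 0.3]
width: 0.5
grasp_force: 0.0
```

servo_tool([
  [[0,0,5],[0,0,0]],
  [[0,0,10],[0,0,0]],
  [[0,0,14],[0,0,0]],
  [[0,0,17],[0,0,0]],
  [[0,0,18],[0,0,0]],
])

```text
t: 8.68
ee_pos: [509.0, -282.1, 68.1]
orientation: [0.437, 3.109, -0.0]
ft_force: [-1.5, 4.8, 17.6]
width: 0.1
grasp_force: 8.9
```

servo_tool([
  [[0,0,0],[0,0,0]],
  [[0,0,0],[0,0,0]],
  [[0,0,-20],[0,0,0]],
  [[0,0,-45],[0,0,0]],
  [[0,0,-45],[0,0,0]],
])

```text
t: 9.1
ee_pos: [510.4, -283.6, 116.1]
orientation: [0.436, 3.105, -0.005]
ft_force: [1.2, -1.7, -0.2]
width: 0.6
grasp_force: 0.0
```

```bash
python3 - <<'E'
from h import *
o=ctrl.get_obs();c=o["ee_pos"];print(c,o["ft_force"])
R,_=cv2.Rodrigues(o["orientation"])
A=np.array([509.2,-187.9,111]);print((R.T@(A-c)).round(1),(R.T@(np.array([596.1,-285.7,111])-A)).round(1))
E
```

```text
[ 510.37320103 -283.62238224  116.07784204] [ 1.24899507 -1.69957543 -0.20879289]
[27.5 91.7  4.7] [-110.5  -70.1    0.9]
```

servo_tool([
  [[10,35,0],[0,0,0]],
  [[19,70,0],[0,0,0]],
  [[25.5,92,0],[0,0,0]],
  [[25.5,92,0],[0,0,0]],
  [[25.5,92,0],[0,0,0]],
])

```text
t: 9.52
ee_pos: [508.9, -185.9, 111.9]
orientation: [0.433, 3.111, -0.001]
ft_force: [0.2, -0.3, -0.5]
width: 0.8
grasp_force: 0.0
```

servo_tool([
  [[0,0,12],[0,0,0]],
  [[0,0,22],[0,0,0]],
  [[0,0,26],[0,0,0]],
  [[0,0,28],[0,0,0]],
  [[0,0,28],[0,0,0]],
])

```text
t: 9.93
ee_pos: [508.0, -186.9, 82.5]
orientation: [-0.438, -3.109, -0.001]
ft_force: [0.1, 1.1, 0.3]
width: 0.4
grasp_force: 0.0
```

servo_tool([
  [[0,0,5],[0,0,0]],
  [[0,0,10],[0,0,0]],
  [[0,0,14],[0,0,0]],
  [[0,0,17],[0,0,0]],
  [[0,0,17.5],[0,0,0]],
])

```text
t: 10.35
ee_pos: [509.3, -187.1, 67.9]
orientation: [0.436, 3.11, -0.001]
ft_force: [-6.9, -0.1, 26.0]
width: 0.7
grasp_force: 12.9
```

servo_tool([
  [[0,0,0],[0,0,0]],
  [[0,0,0],[0,0,0]],
  [[0,0,-20],[0,0,0]],
  [[0,0,-45],[0,0,0]],
  [[0,0,-45],[0,0,0]],
])

```text
t: 10.77
ee_pos: [510.9, -187.3, 114.6]
orientation: [0.436, 3.106, -0.002]
ft_force: [0.9, 0.2, 0.1]
width: 0.6
grasp_force: 0.0
```

servo_tool([
  [[-37,-23,0],[0,0,0]],
  [[-74,-46,0],[0,0,0]],
  [[-111,-69.5,0],[0,0,0]],
  [[-111,-69.5,0],[0,0,0]],
  [[-111,-69.5,0],[0,0,0]],
])

```text
t: 11.18
ee_pos: [597.4, -285.6, 110.3]
orientation: [0.439, 3.11, -0.0]
ft_force: [-0.2, 0.3, -0.5]
width: 0.7
grasp_force: 0.0
```

servo_tool([
  [[0,0,12],[0,0,0]],
  [[0,0,22],[0,0,0]],
  [[0,0,26],[0,0,0]],
  [[0,0,28],[0,0,0]],
  [[0,0,28],[0,0,0]],
])

```text
t: 11.6
ee_pos: [595.3, -282.8, 82.2]
orientation: [-0.435, -3.109, -0.001]
ft_force: [-0.4, -0.5, 0.7]
width: 0.4
grasp_force: 0.0
```

servo_tool([
  [[0,0,5],[0,0,0]],
  [[0,0,10],[0,0,0]],
  [[0,0,14],[0,0,0]],
  [[0,0,17],[0,0,0]],
  [[0,0,17.5],[0,0,0]],
])

```text
t: 12.02
ee_pos: [597.0, -283.9, 68.0]
orientation: [0.436, 3.11, -0.0]
ft_force: [-6.1, 4.2, 21.8]
width: 0.8
grasp_force: 11.1
```

servo_tool([
  [[0,0,0],[0,0,0]],
  [[0,0,0],[0,0,0]],
  [[0,0,-20],[0,0,0]],
  [[0,0,-50],[0,0,0]],
  [[0,0,-85],[0,0,0]],
])

```text
t: 12.43
ee_pos: [594.8, -283.2, 149.6]
orientation: [-0.436, -3.107, -0.002]
ft_force: [-0.2, -0.9, -0.1]
width: 0.2
grasp_force: 0.0
```

servo_tool([
  [[0,35,-30],[0,0,0]],
  [[0,70,-40],[0,0,0]],
  [[0,105,-40],[0,0,0]],
  [[0,140,-40],[0,0,0]],
  [[0,140,-40],[0,0,0]],
])

```text
t: 12.85
ee_pos: [636.1, -144.1, 191.1]
orientation: [0.43, 3.111, 0.002]
ft_force: [-0.2, -0.3, 0.4]
width: 0.4
grasp_force: 0.0
```

```bash
python3 - <<'E'
from h import *
p=get_image("top");cv2.imwrite("pics/t4.png",cv2.resize(p["frame"][90:320,110:510],None,fx=2,fy=2))
s=get_image("scene");v,u=np.mgrid[0:400,0:640]
for n,p in (("top",p),("scene",s)):
    K=p["K"];d=p["depth"]
    P=np.stack([(u-K[0,2])/K[0,0]*d,(v-K[1,2])/K[1,1]*d,d],-1)@p["pose"][:3,:3].T+p["pose"][:3,3]
    for k,c in dict(cross=(597.9,-189.8),square=(596.1,-285.7),bar=(509,-188),round=(507,-283.5)).items():
        m=(np.hypot(P[...,0]-c[0],P[...,1]-c[1])<9)&(P[...,2]<100)
        print(n,k,m.sum(),np.median(P[m][:,2]) if m.any() else None)
E
```

```text
top cross 0 None
top square 31 77.45954032005238
top bar 0 None
top round 37 76.90852742769789
scene cross 16 75.65723551692452
scene square 13 75.96712088815343
scene bar 12 77.56251936116075
scene round 3 76.95835015776561
```

View pics/t4.png

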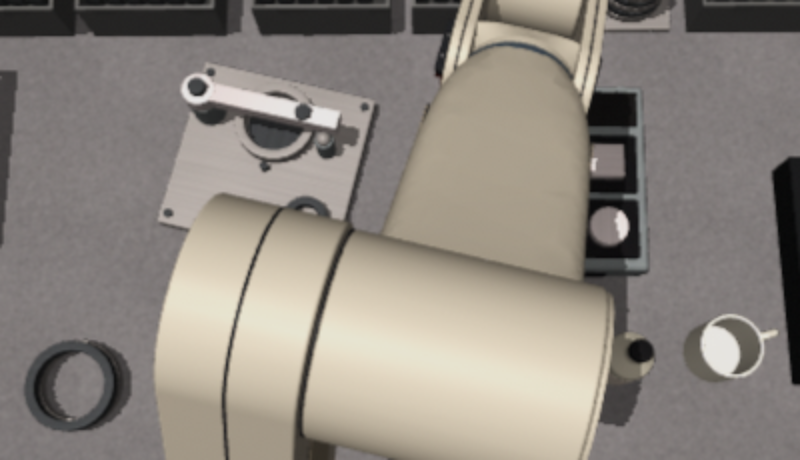

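The probe arm still lies across the ring at its end stop, crop (197,88) to (338,120). All keys are up at about 76 mm, and the bottle, mug and ring stack have not moved. Handing in.

```bash
python3 -c "
from h import *
print(close_job())"
```

```text
the job is handed in; nothing more can be done
None
```

I swung the probe arm to its end stop, pressed the round, bar and square keys fully down in that order, and handed in the job at about 13 s. The last pictures showed the arm still home and all four keys up, but the hand-in gave no verdict.

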